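# Find the steel counterweight ring by feel and hold it out

## Robot

A 6-joint arm with a two-finger parallel gripper is mounted at the origin on the work surface; the furniture and walls round the work are solid. World frame = base frame: x ahead of the robot, y to its left, z up, the work surface at z = 0. Lengths are in mm, angles in rad, forces in N, time in s.
With the tool pointing down it reaches from about 225 to 875 mm from the base axis. Payload 3.4 kg.
Tool frame: the origin (TCP) lies midway between the tips of the shut fingers; the grasp point (between the pads) lies bot.grip_point_offset behind it (bot.grip_point_offset is the distance from the TCP to the grasp point, in mm); z points along the fingers, y is the line along which they close (so a half turn about z gives the same grasp; the last joint's range is limited). The gripper opens to 85 mm and grips with 20 to 120 N. Pads are 22 mm wide; open, the fingers measure 114 mm over their backs; the gripper's body (76 mm by 85 mm) begins 54 mm behind the grasp point. The pads swing forward as they close: fully open they stand 13 mm farther back than shut.
Start: joints at [-1.258, 0.276, 1.505, -0, 1.361, -0.121], TCP at [241.689, -521.778, 204.228] pointing down, gripper open.
Joint ranges: [-2.89, 2.89], [-0.75, 2.08], [0.22, 2.7], [-1.18, 4.32], [0.11, 2.71], [-2.7, 2.7]. Speed limits (rad/s): [2.57, 2.57, 3.14, 3.14, 3.14, 3.14].

## Interface

Orientations are given as a 3x3 rotation matrix whose columns are the frame's x, y, z axes.
In Python, from workcell import bot gives the robot as it stands. The module is installed in compiled form; this text tells all that it offers.
- The arm moves only by the tool play_rows, never from a script. Its argument "rows" is a list of rows, each an object of numbers: "ax", "ay", "az": the turn, a rotation vector about the world's x, y, z in rad; "x", "y", "z": the shift along the world's x, y, z in cm; "claw": the opening, from -1 (shut) to 1 (fully open). In form: [{"ax": .., "ay": .., "az": .., "x": .., "y": .., "z": .., "claw": ..}, ...]. A call has 1 to 20 rows; each row shifts and turns the commanded pose from where the row before left it; what a row does not reach is not made up. A row lasts 1/12 s, in which the tool goes at most 41.7 mm and 7.16 degrees, less where a joint would pass 70% of its speed; a pose out of reach is approached as far as the arm can. A call is refused whole if a number of a shift passes 4.17 or a number of a turn 0.125, either way. A call with a gripper value outside its range is refused whole. The fingers move at their own pace and stop on an object; "newtons" is the grip in N (left out, the last holds). Time passes only in rows, so rows that do not move let the fingers close. It gives the time, the measured TCP pose, the force, the opening and the grip force at its end, in the units of the state.
- bot.get_obs(): the state, without advancing time (a new reading comes with each control period).
- bot.read_camera(name): name is "scene" or "top"; returns a dict with "frame" (480x640x3 uint8, blue, green, red), "fx", "fy", "cx", "cy" (pixels), "rvec" (rotation vector, rad) and "tvec" (3), from world to camera coordinates, as OpenCV has them. Camera axes: x right, y down, z forward; pixel columns grow to the right and rows downward; lengths in mm; the calibration is good to about 2 mm. A picture is of the moment at which its call begins. There is no depth.
- bot.close_job(): hands the job in; it is judged then, once.
The state is a dict: "clock": time; "joint_positions": joint angles; "joint_vel": joint speeds; "joint_efforts": joint torques, N m; "eef_pos": TCP position; "ee_rot": TCP orientation; "contact_force": force on the tool from outside, world axes, zero at the start; "ft_torque": the same for the moment, N m; "width": finger opening in mm; "finger_force": force on a finger pad.
Only numpy, scipy, OpenCV 4.12 (cv2) and the standard library are available. Lean on these libraries where they do the work, as an engineer would, in place of code of your own. Each camera call takes 0.05 s, during which the arm holds its last target. There are 200 camera calls.

## Task

Two look-alike black counterweight rings sit on the posts of the stand: one is steel, the other aluminium, and only their weight tells them apart. Lift each up off its post in turn, feel which is heavier, stand the lighter one gently in the blue tray and let it go (the heavier may wait in the tray too while you compare), keep both rings upright and leave the other things alone. Finish while holding the heavier ring still and level over the middle of the round green mat, its underside about 10 cm above the mat; do not put it down or let go of it.

Things in the scene. Friction and masses are not known exactly. Their poses are not given: they have to be found in the camera images.
- ring_a: one of two identical-looking satin black counterweight rings, 44 mm across, 36 mm high, with a 16 mm bore right through; it starts upright on a post of the stand, its underside on the shoulder 42 mm above the bench. Origin: centre of the underside, z along the bore. Grasp it across its outside anywhere, from above. It weighs 0.12 to 0.5 kg; the heavier ring weighs at least 0.15 kg (1.5 N) more than the other, and which ring stands on which post varies
- ring_b: the other ring, of the same size and look, on the other post; described as ring_a
- post_stand: fixed stand: an aluminium base 170 x 58 x 12 mm, long along its own x, with two upright 9 mm steel posts with tapered tips, 55 mm to either side of its middle along its x (110 mm apart). A dark collar 28 mm across round the foot of each post makes the shoulder, 42 mm above the bench, on which a ring rests; post tips are 90 mm above the bench, 12 mm above the top of a seated ring. Origin: centre of the base's underside, on the bench
- post_near (a point): tip of the post on the -x side of the stand
- post_far (a point): tip of the post on the +x side of the stand
- tray: fixed shallow blue tray, 190 mm along its own x, 112 mm along its y, 12 mm high over all; floor and walls 4 mm thick, so its floor is 4 mm above the bench. Origin: centre of its underside, on the bench. Two rings fit side by side along its x, for example 45 mm to either side of the middle
- mat: fixed round green hand-over mat with a thin white circle, 110 mm across, 3 mm thick, lying on the bench; origin: centre of its underside, on the bench. The drawer cabinet's front stands close behind it
- oil_dropper: bystander: small brown dropper bottle, 29 mm across, 86 mm high, standing to the right of the mat; origin: centre of its underside
- eyepiece: bystander: black eyepiece, 53 mm across, 70 mm high, behind and left of the stand; origin: centre of its underside
- cap: bystander: black dust cap, 40 mm across, 11 mm high, lying between the tray and the drawer cabinet; origin: centre of its underside
Things that resemble listed ones, but are neither listed nor needed, are in the scene too. What is shaped like the ring_b but red or yellow is not meant.

How it is judged:
By the outcome, as a careful person would: the job done as asked, in the order asked, and still so for the second after the job is handed in, while the arm keeps its last pose, push and grip.
It also fails if it takes over 72 s, if anything falls off the work surface, if the arm or the gripper's body presses on something with over 40 N, if the wrist force passes 120 N, or if a joint passes its speed limit or range.

## Working session

There is one attempt and no reset: what is moved stays moved. The work goes in short steps, Python scripts to look and compute and a tool call to move; the robot and the scene stay as the last step left them, time stands still between calls to the robot, and variables do not carry over. Pictures are saved under pics/ and viewed, at most 10 in all, crops included, and the job is handed in when it is done.

Besides the shell and the picture viewer there is one more tool, called in YAML: its name, and indented under it one key for each argument. play_rows: Moves the arm, as the interface text tells. Its arguments: {"type":"object","properties":{"rows":{"type":"array","items":{"type":"object","properties":{"ax":{"type":"number"},"ay":{"type":"number"},"az":{"type":"number"},"x":{"type":"number"},"y":{"type":"number"},"z":{"type":"number"},"claw":{"type":"number"}}}},"newtons":{"type":"number"}},"required":["rows"]}

```bash
mkdir -p pics; cat > h.py <<'E'
import numpy as np,cv2
from workcell import bot
def cam(n):
    c=bot.read_camera(n);c['K']=np.array([[c['fx'],0,c['cx']],[0,c['fy'],c['cy']],[0,0,1.]])
    c['R']=cv2.Rodrigues(np.array(c['rvec'],float))[0];c['t']=np.array(c['tvec'],float).ravel();return c
def ray(c,u,v,z):
    d=c['R'].T@np.linalg.solve(c['K'],[u,v,1.]);o=-c['R'].T@c['t'];return (o+d*(z-o[2])/d[2]).round(1)
def proj(c,p):
    q=c['K']@(c['R']@np.array(p,float)+c['t']);return (q[:2]/q[2]).round(1)
E
python3 - <<'E'
from h import *
for n in('scene','top'):
    c=cam(n);cv2.imwrite(f'pics/{n}0.png',c['frame']);print(n,-c['R'].T@c['t'],c['R'][2])
o=bot.get_obs();print(o,bot.grip_point_offset)
E
```

```text
scene [ 732.59850758 1089.24218777  738.8228859 ] [-0.23093242 -0.8286039  -0.50998608]
top [ 371.66384344   79.74426868 1138.50307873] [ 0.07248211 -0.01457844 -0.99726316]
{'clock': 0.1, 'joint_positions': array([-1.25800325e+00,  2.76499745e-01,  1.50600978e+00, -7.20958944e-06,
        1.36070662e+00, -1.20960692e-01]), 'joint_vel': array([-0.00094911, -0.00085529, -0.00514615,  0.00191731,  0.00036744,
        0.00137126]), 'joint_efforts': array([ 1.30137669e-03, -4.17698050e+01, -2.46404117e+01, -4.04655202e-04,
        5.79738611e-03,  1.03983263e-05]), 'eef_pos': array([ 241.51245495, -521.24614816,  203.44321458]), 'ee_rot': array([[ 9.07393926e-01,  4.20280867e-01, -5.06285079e-04],
       [ 4.20281129e-01, -9.07392634e-01,  1.54254512e-03],
       [ 1.88902847e-04, -1.61247813e-03, -9.99998682e-01]]), 'contact_force': array([ 0.11993244, -1.14207111, -0.06155   ]), 'ft_torque': array([-0.02441621,  0.02177759,  0.00863422]), 'finger_force': 0.0, 'width': 85.20151303804124} 18.700000000000003
```

View pics/scene0.png

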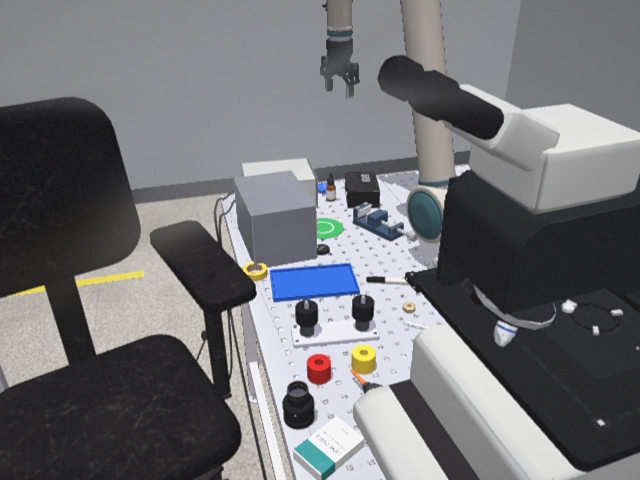

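View pics/top0.png

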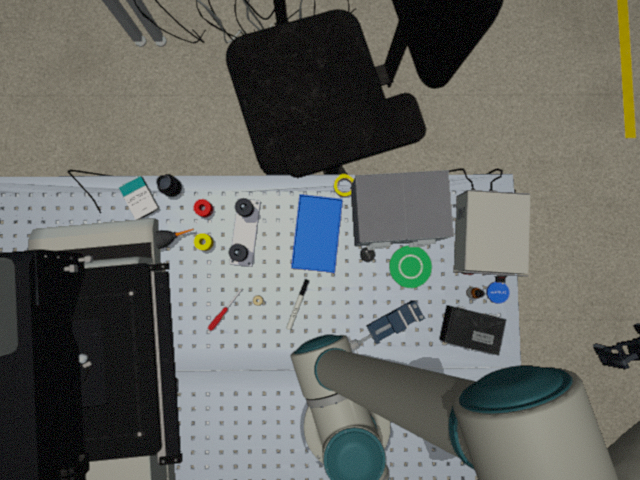

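Top view: rings on posts at about (244,207) and (238,253), tray at (317,233), mat at (410,267) with the tall grey cabinet just above it, and the dropper at (476,293). The scene view shows the same layout, with nothing tall between the stand and tray.

```bash
python3 - <<'E'
from h import *
c=cam('top');f=c['frame'];h=cv2.cvtColor(f,cv2.COLOR_BGR2HSV)
def blobs(m,x0,y0,x1,y1,z,n,mn=40):
    k=np.zeros(m.shape,np.uint8);k[y0:y1,x0:x1]=m[y0:y1,x0:x1]*255
    for q in cv2.findContours(k,cv2.RETR_EXTERNAL,cv2.CHAIN_APPROX_NONE)[0]:
        if cv2.contourArea(q)<mn: continue
        (u,v),s,a=cv2.minAreaRect(q); box=cv2.boxPoints(((u,v),s,a))
        print(n,(round(u,1),round(v,1)),np.round(s,1),ray(c,u,v,z),[ray(c,*b,z)[:2].tolist() for b in box] if n in('tray','base') else '')
H,S,V=h[...,0],h[...,1],h[...,2]
blobs((H>100)&(H<130)&(S>120),280,180,345,285,12,'tray')
blobs((H>45)&(H<80)&(S>120),380,240,440,295,3,'mat')
blobs(V<75,225,190,262,270,78,'ring')
blobs(V<75,455,280,488,305,86,'drop',15)
blobs(V<75,150,165,185,200,70,'eye')
crop=f[170:310,180:500];cv2.imwrite('pics/c1.png',cv2.resize(crop[:, :200],None,fx=4,fy=4,interpolation=cv2.INTER_CUBIC))
print([ray(c,u,v,200) for u,v in [(352,173),(450,173),(356,247),(452,241)]])
s=cam('scene');f=s['frame'];h=cv2.cvtColor(f,cv2.COLOR_BGR2HSV)
cv2.imwrite('pics/s1.png',cv2.resize(f[160:360,220:420],None,fx=3,fy=3,interpolation=cv2.INTER_CUBIC))
E
```

```text
tray (316.4, 233.3) [43.7 74. ] [474.4  70.6  12. ] [[388.2, 136.2], [574.8, 114.6], [561.7, 4.1], [375.1, 27.0]]
mat (410.0, 266.5) [41. 40.] [ 388.5 -166.8    3. ] 
ring (238.2, 252.5) [18.4 16.4] [424.  256.6  78. ] 
ring (244.5, 207.5) [17. 17.] [531.4 242.1  78. ] 
drop (476.7, 292.3) [10.2 12.6] [ 325.3 -304.6   86. ] 
eye (168.7, 185.2) [26.3 19.4] [588.1 425.5  70. ] 
[array([585.6,  -4.8, 200. ]), array([ 584.3, -214.5,  200. ]), array([427.6, -11. , 200. ]), array([ 438.6, -214.3,  200. ])]
```

View pics/c1.png

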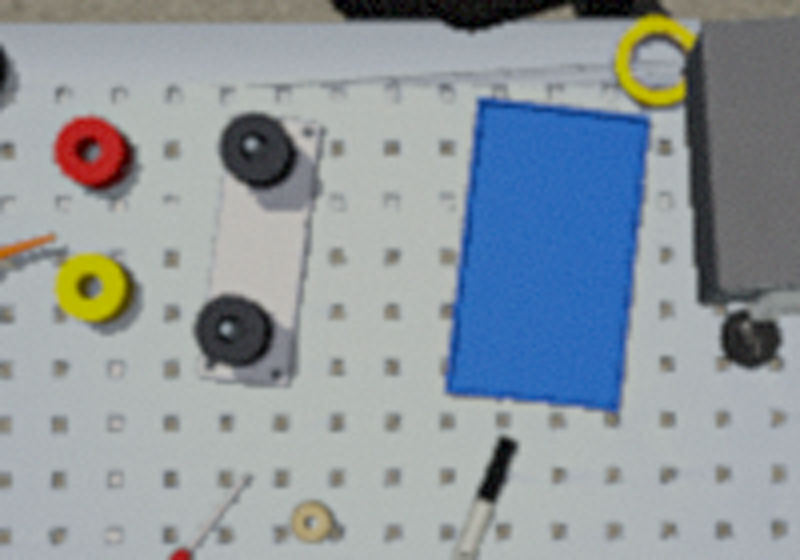

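View pics/s1.png

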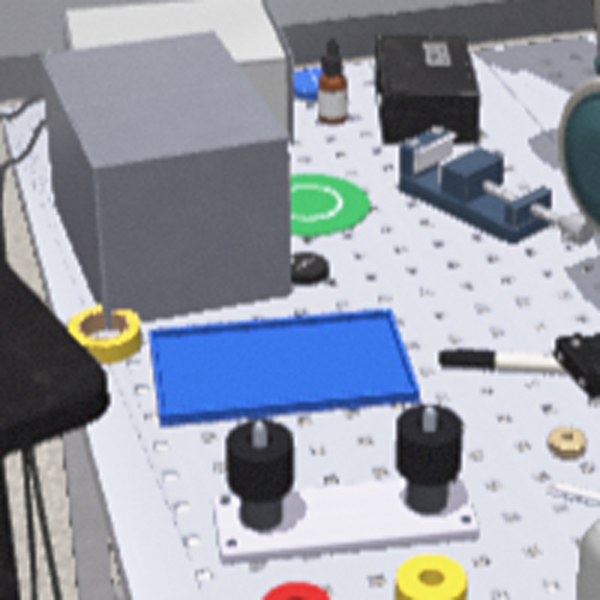

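The views agree: rings are at about (424,257) and (531,242), and the stand axis is about parallel to the tray's x. I'll close the fingers along tray y throughout, and travel high with x below 380 to clear the cabinet.

play_rows:
  rows:
    - {"x": 1,"y": 3.4,"z": 1,"az": 0.12}
    - {"x": 1,"y": 3.4,"z": 1,"az": 0.12}
    - {"x": 1,"y": 3.4,"z": 1,"az": 0.12}
    - {"x": 1,"y": 3.4,"z": 1,"az": 0.12}
    - {"x": 1,"y": 3.4,"z": 1,"az": 0.12}
    - {"x": 1,"y": 3.4,"z": 1,"az": 0.12}
    - {"x": 1,"y": 3.4,"z": 1,"az": 0.12}
    - {"x": 1,"y": 3.4,"z": 1,"az": 0.12}
    - {"x": 1,"y": 3.4,"z": 1,"az": 0.12}
    - {"x": 1,"y": 3.4,"z": 1,"az": 0.12}
    - {"x": 0.2,"y": 3.5,"az": 0.12}
    - {"x": 0.2,"y": 3.5,"az": 0.12}
    - {"x": 0.2,"y": 3.5,"az": 0.12}
    - {"x": 0.2,"y": 3.5,"az": 0.12}
    - {"x": 0.2,"y": 3.5,"az": 0.12}
    - {"x": 0.2,"y": 3.5,"az": 0.12}
    - {"x": 0.2,"y": 3.5,"az": 0.12}
    - {"x": 0.2,"y": 3.5,"az": 0.12}
  newtons: 40

```text
invalid input at $.rows[0]: expected keys ax, ay, az, x, y, z, claw
```

play_rows:
  rows:
    - {"ax": 0,"ay": 0,"az": 0.12,"x": 1,"y": 3.4,"z": 1,"claw": 1}
    - {"ax": 0,"ay": 0,"az": 0.12,"x": 1,"y": 3.4,"z": 1,"claw": 1}
    - {"ax": 0,"ay": 0,"az": 0.12,"x": 1,"y": 3.4,"z": 1,"claw": 1}
    - {"ax": 0,"ay": 0,"az": 0.12,"x": 1,"y": 3.4,"z": 1,"claw": 1}
    - {"ax": 0,"ay": 0,"az": 0.12,"x": 1,"y": 3.4,"z": 1,"claw": 1}
    - {"ax": 0,"ay": 0,"az": 0.12,"x": 1,"y": 3.4,"z": 1,"claw": 1}
    - {"ax": 0,"ay": 0,"az": 0.12,"x": 1,"y": 3.4,"z": 1,"claw": 1}
    - {"ax": 0,"ay": 0,"az": 0.12,"x": 1,"y": 3.4,"z": 1,"claw": 1}
    - {"ax": 0,"ay": 0,"az": 0.12,"x": 1,"y": 3.4,"z": 1,"claw": 1}
    - {"ax": 0,"ay": 0,"az": 0.12,"x": 1,"y": 3.4,"z": 1,"claw": 1}
    - {"ax": 0,"ay": 0,"az": 0.12,"x": 0.2,"y": 3.5,"z": 0,"claw": 1}
    - {"ax": 0,"ay": 0,"az": 0.12,"x": 0.2,"y": 3.5,"z": 0,"claw": 1}
    - {"ax": 0,"ay": 0,"az": 0.12,"x": 0.2,"y": 3.5,"z": 0,"claw": 1}
    - {"ax": 0,"ay": 0,"az": 0.12,"x": 0.2,"y": 3.5,"z": 0,"claw": 1}
    - {"ax": 0,"ay": 0,"az": 0.12,"x": 0.2,"y": 3.5,"z": 0,"claw": 1}
    - {"ax": 0,"ay": 0,"az": 0.12,"x": 0.2,"y": 3.5,"z": 0,"claw": 1}
    - {"ax": 0,"ay": 0,"az": 0.12,"x": 0.2,"y": 3.5,"z": 0,"claw": 1}
    - {"ax": 0,"ay": 0,"az": 0.12,"x": 0.2,"y": 3.5,"z": 0,"claw": 1}
  newtons: 40

```text
clock: 1.7
eef_pos: [357.1, 99.9, 304.3]
ee_rot: [[-0.857, 0.516, 0.001], [0.516, 0.857, -0.0], [-0.001, 0.0, -1.0]]
contact_force: [1.7, -0.6, -0.5]
width: 85.7
finger_force: 0.0
```

play_rows:
  rows:
    - {"ax": 0,"ay": 0,"az": 0.084,"x": 1.34,"y": 3.13,"z": -1,"claw": 1}
    - {"ax": 0,"ay": 0,"az": 0.084,"x": 1.34,"y": 3.13,"z": -1,"claw": 1}
    - {"ax": 0,"ay": 0,"az": 0.084,"x": 1.34,"y": 3.13,"z": -1,"claw": 1}
    - {"ax": 0,"ay": 0,"az": 0.084,"x": 1.34,"y": 3.13,"z": -1,"claw": 1}
    - {"ax": 0,"ay": 0,"az": 0.084,"x": 1.34,"y": 3.13,"z": -1,"claw": 1}
    - {"ax": 0,"ay": 0,"az": 0,"x": 0,"y": 0,"z": -3.5,"claw": 1}
    - {"ax": 0,"ay": 0,"az": 0,"x": 0,"y": 0,"z": -3.5,"claw": 1}
    - {"ax": 0,"ay": 0,"az": 0,"x": 0,"y": 0,"z": -3.5,"claw": 1}
    - {"ax": 0,"ay": 0,"az": 0,"x": 0,"y": 0,"z": 0,"claw": 1}
    - {"ax": 0,"ay": 0,"az": 0,"x": 0,"y": 0,"z": 0,"claw": 1}

```text
clock: 2.53
eef_pos: [423.4, 254.2, 148.1]
ee_rot: [[-0.992, 0.127, -0.004], [0.127, 0.992, -0.002], [0.004, -0.002, -1.0]]
contact_force: [-0.2, 0.8, 0.9]
width: 85.5
finger_force: 0.0
```

```bash
python3 - <<'E'
from h import *
s=cam('scene');f=s['frame'].copy();o=bot.get_obs()
e=o['eef_pos'];print(e,o['contact_force'])
for p in [(424,256.6,90),(531.4,242,90),(424,256.6,42),e]:
    print(p,proj(s,p))
cv2.imwrite('pics/s2.png',cv2.resize(f[200:360,260:420],None,fx=3.7,fy=3.7,interpolation=cv2.INTER_CUBIC))
E
```

```text
[425.27734612 254.92168222 150.08003178] [ 0.51665563 -0.23083918  0.74304375]
(424, 256.6, 90) [364.  294.5]
(531.4, 242, 90) [308.  299.3]
(424, 256.6, 42) [363.2 314.3]
[425.27734612 254.92168222 150.08003178] [364.1 268.1]
```

View pics/s2.png

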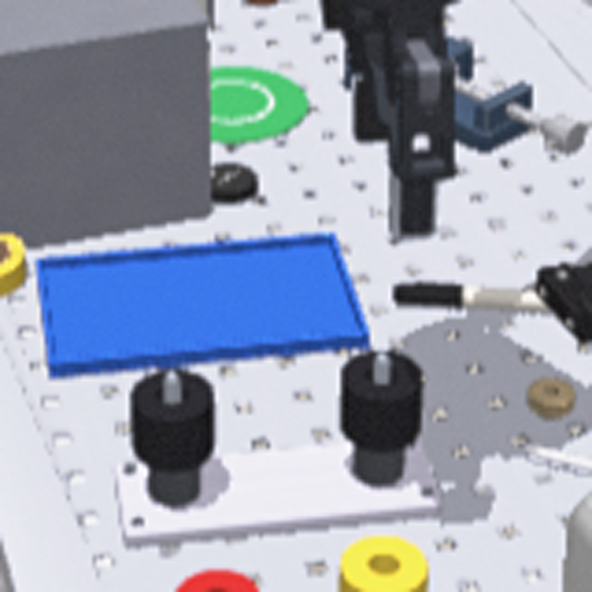

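Post tips appear at (363,295.4) and (306.5,301.4), so the near post is at about (425.5,257.5) and the far one at about (533,244.5). The gripper is correctly in line above. I'll take a force baseline, then grasp.

```bash
cat >> h.py <<'E'
def weigh(n=12):
    F=[];P=[];J=[]
    for i in range(n):
        bot.read_camera('top');o=bot.get_obs();F.append(o['contact_force']);P.append(o['eef_pos']);J.append(o['joint_efforts'])
    print('F',np.mean(F,0).round(2),np.std(F,0).round(2),'P',np.mean(P,0).round(1),'J',np.mean(J,0).round(2),'w',o['width'],o['finger_force'],o['clock'])
E
python3 -c "from h import *;weigh()"
```

```text
F [ 0.14 -0.   -0.12] [0.49 0.53 0.41] P [425.7 255.  150.7] J [ 1.000e-02 -3.457e+01 -2.259e+01  0.000e+00 -0.000e+00  0.000e+00] w 85.2277246124614 0.0 3.1833
```

play_rows:
  rows:
    - {"ax": 0,"ay": 0,"az": 0,"x": 0.1,"y": 0.28,"z": -2.1,"claw": 1}
    - {"ax": 0,"ay": 0,"az": 0,"x": 0,"y": 0,"z": -2.1,"claw": 1}
    - {"ax": 0,"ay": 0,"az": 0,"x": 0,"y": 0,"z": -2.1,"claw": 1}
    - {"ax": 0,"ay": 0,"az": 0,"x": 0,"y": 0,"z": -2.1,"claw": 1}
    - {"ax": 0,"ay": 0,"az": 0,"x": 0,"y": 0,"z": -2,"claw": 1}
    - {"ax": 0,"ay": 0,"az": 0,"x": 0,"y": 0,"z": 0,"claw": 1}
    - {"ax": 0,"ay": 0,"az": 0,"x": 0,"y": 0,"z": 0,"claw": 0.2}
    - {"ax": 0,"ay": 0,"az": 0,"x": 0,"y": 0,"z": 0,"claw": -1}
    - {"ax": 0,"ay": 0,"az": 0,"x": 0,"y": 0,"z": 0,"claw": -1}
    - {"ax": 0,"ay": 0,"az": 0,"x": 0,"y": 0,"z": 0,"claw": -1}
    - {"ax": 0,"ay": 0,"az": 0,"x": 0,"y": 0,"z": 0,"claw": -1}
    - {"ax": 0,"ay": 0,"az": 0,"x": 0,"y": 0,"z": 0,"claw": -1}
    - {"ax": 0,"ay": 0,"az": 0,"x": 0,"y": 0,"z": 0,"claw": -1}
    - {"ax": 0,"ay": 0,"az": 0,"x": 0,"y": 0,"z": 0,"claw": -1}
    - {"ax": 0,"ay": 0,"az": 0,"x": 0,"y": 0,"z": 0,"claw": -1}
    - {"ax": 0,"ay": 0,"az": 0,"x": 0,"y": 0,"z": 0,"claw": -1}
  newtons: 40

```text
clock: 4.52
eef_pos: [427.2, 258.6, 47.1]
ee_rot: [[-0.992, 0.128, 0.004], [0.128, 0.992, 0.003], [-0.003, 0.003, -1.0]]
contact_force: [-0.0, 1.3, 4.9]
width: 40.1
finger_force: 39.7
```

```bash
python3 - <<'E'
from h import *
s=cam('scene');o=bot.get_obs();print(o['eef_pos'],o['contact_force'],o['ft_torque'],o['width'],proj(s,o['eef_pos']))
cv2.imwrite('pics/s3.png',cv2.resize(s['frame'][240:340,290:410],None,fx=6,fy=6,interpolation=cv2.INTER_CUBIC))
E
```

```text
[427.21450054 258.62272381  47.14242463] [-0.21678529  1.73380466  5.07043689] [0.2514601  0.12844004 0.01944974] 40.604145953588365 [362.1 313.1]
```

View pics/s3.png

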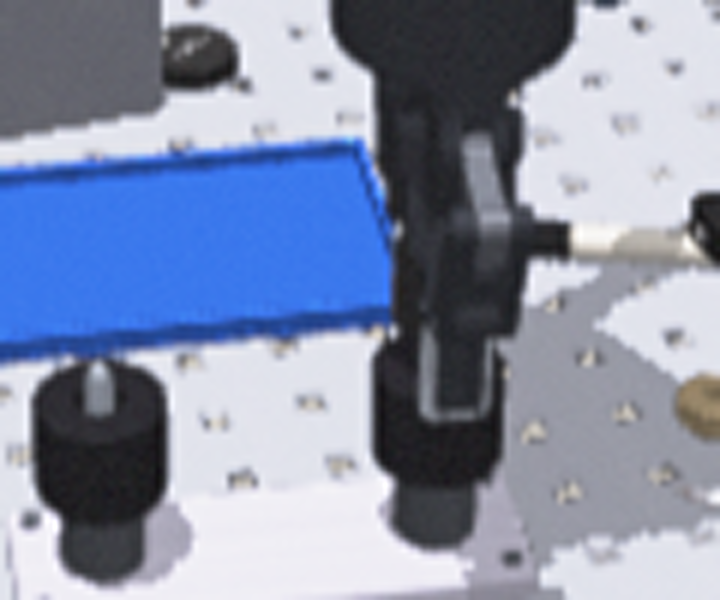

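The finger sits on the ring's side, slightly to the right of its centre, with the ring still upright on its shoulder. Lifting it now.

play_rows:
  rows:
    - {"ax": 0,"ay": 0,"az": 0,"x": 0,"y": 0,"z": 0.6,"claw": -1}
    - {"ax": 0,"ay": 0,"az": 0,"x": 0,"y": 0,"z": 0.8,"claw": -1}
    - {"ax": 0,"ay": 0,"az": 0,"x": 0,"y": 0,"z": 1,"claw": -1}
    - {"ax": 0,"ay": 0,"az": 0,"x": 0,"y": 0,"z": 1,"claw": -1}
    - {"ax": 0,"ay": 0,"az": 0,"x": 0,"y": 0,"z": 1,"claw": -1}
    - {"ax": 0,"ay": 0,"az": 0,"x": 0,"y": 0,"z": 1,"claw": -1}
    - {"ax": 0,"ay": 0,"az": 0,"x": 0,"y": 0,"z": 1,"claw": -1}
    - {"ax": 0,"ay": 0,"az": 0,"x": 0,"y": 0,"z": 1,"claw": -1}
    - {"ax": 0,"ay": 0,"az": 0,"x": 0,"y": 0,"z": 1,"claw": -1}
    - {"ax": 0,"ay": 0,"az": 0,"x": 0,"y": 0,"z": 0.6,"claw": -1}
    - {"ax": 0,"ay": 0,"az": 0,"x": 0,"y": 0,"z": 0,"claw": -1}
    - {"ax": 0,"ay": 0,"az": 0,"x": 0,"y": 0,"z": 0,"claw": -1}
    - {"ax": 0,"ay": 0,"az": 0,"x": 0,"y": 0,"z": 0,"claw": -1}

```text
clock: 5.65
eef_pos: [425.2, 257.3, 134.8]
ee_rot: [[-0.992, 0.127, -0.001], [0.127, 0.992, -0.0], [0.001, -0.001, -1.0]]
contact_force: [-0.2, 0.7, -3.7]
width: 39.8
finger_force: 40.9
```

```bash
python3 - <<'E'
from h import *
weigh()
s=cam('scene');f=s['frame'];o=bot.get_obs()
for p in [(425.5,257.5,90),(425.5,257.5,167),(425.5,257.5,131)]: print(proj(s,p))
cv2.imwrite('pics/s4.png',cv2.resize(f[200:340,280:420],None,fx=4.2,fy=4.2,interpolation=cv2.INTER_CUBIC))
E
```

```text
F [ 0.08 -0.21 -4.22] [0.44 0.21 0.43] P [425.5 257.4 134.9] J [  0.   -37.54 -23.79   0.     0.     0.  ] w 40.07557152722189 40.908350106328726 6.25
[363.4 294.9]
[364.7 261.3]
[364.1 277.3]
```

View pics/s4.png

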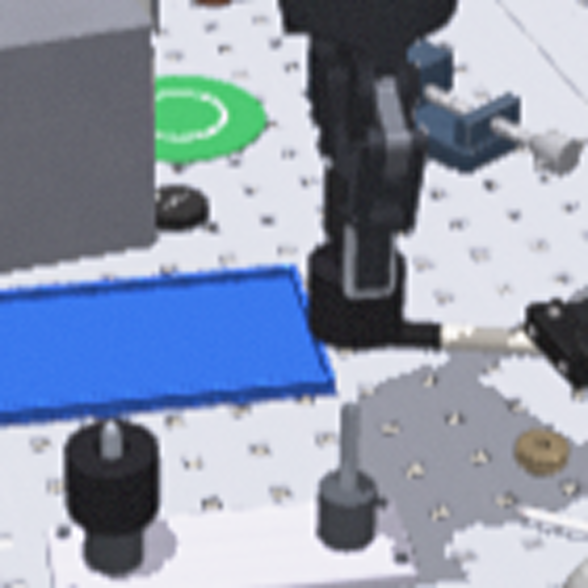

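The ring is lifted clear of the post and upright, weighing about 4.1 N. Parking it in the near slot of the tray at (430,76).

play_rows:
  rows:
    - {"ax": 0,"ay": 0,"az": 0,"x": 0.1,"y": -1.5,"z": 0,"claw": -1}
    - {"ax": 0,"ay": 0,"az": 0,"x": 0.1,"y": -3,"z": 0,"claw": -1}
    - {"ax": 0,"ay": 0,"az": 0,"x": 0.1,"y": -3,"z": 0,"claw": -1}
    - {"ax": 0,"ay": 0,"az": 0,"x": 0.1,"y": -3,"z": 0,"claw": -1}
    - {"ax": 0,"ay": 0,"az": 0,"x": 0,"y": -3,"z": 0,"claw": -1}
    - {"ax": 0,"ay": 0,"az": 0,"x": 0,"y": -3,"z": 0,"claw": -1}
    - {"ax": 0,"ay": 0,"az": 0,"x": 0,"y": -1.65,"z": 0,"claw": -1}
    - {"ax": 0,"ay": 0,"az": 0,"x": 0,"y": 0,"z": -2,"claw": -1}
    - {"ax": 0,"ay": 0,"az": 0,"x": 0,"y": 0,"z": -2.5,"claw": -1}
    - {"ax": 0,"ay": 0,"az": 0,"x": 0,"y": 0,"z": -2.5,"claw": -1}
    - {"ax": 0,"ay": 0,"az": 0,"x": 0,"y": 0,"z": -2.5,"claw": -1}
    - {"ax": 0,"ay": 0,"az": 0,"x": 0,"y": 0,"z": -1.5,"claw": -1}
    - {"ax": 0,"ay": 0,"az": 0,"x": 0,"y": 0,"z": -0.8,"claw": -1}
    - {"ax": 0,"ay": 0,"az": 0,"x": 0,"y": 0,"z": -0.4,"claw": -1}
    - {"ax": 0,"ay": 0,"az": 0,"x": 0,"y": 0,"z": -0.2,"claw": -1}
    - {"ax": 0,"ay": 0,"az": 0,"x": 0,"y": 0,"z": -0.2,"claw": -1}
    - {"ax": 0,"ay": 0,"az": 0,"x": 0,"y": 0,"z": 0,"claw": -1}
    - {"ax": 0,"ay": 0,"az": 0,"x": 0,"y": 0,"z": 0,"claw": -1}

```text
clock: 7.8
eef_pos: [430.5, 76.1, 10.0]
ee_rot: [[-0.992, 0.127, 0.002], [0.127, 0.992, 0.0], [-0.002, 0.0, -1.0]]
contact_force: [0.6, -0.0, -4.4]
width: 39.7
finger_force: 41.4
```

play_rows:
  rows:
    - {"ax": 0,"ay": 0,"az": 0,"x": 0,"y": 0,"z": -0.1,"claw": -1}
    - {"ax": 0,"ay": 0,"az": 0,"x": 0,"y": 0,"z": -0.1,"claw": -1}
    - {"ax": 0,"ay": 0,"az": 0,"x": 0,"y": 0,"z": 0,"claw": -1}
    - {"ax": 0,"ay": 0,"az": 0,"x": 0,"y": 0,"z": 0,"claw": -1}

```text
clock: 8.13
eef_pos: [431.0, 76.3, 9.3]
ee_rot: [[-0.992, 0.127, 0.003], [0.127, 0.992, 0.0], [-0.003, 0.001, -1.0]]
contact_force: [-2.1, 1.2, 11.6]
width: 40.2
finger_force: 45.3
```

Touched the floor. I'll ease up, release with a partial opening, and rise.

play_rows:
  rows:
    - {"ax": 0,"ay": 0,"az": 0,"x": 0,"y": 0,"z": 0.1,"claw": -1}
    - {"ax": 0,"ay": 0,"az": 0,"x": 0,"y": 0,"z": 0,"claw": -1}
    - {"ax": 0,"ay": 0,"az": 0,"x": 0,"y": 0,"z": 0,"claw": 0.5}
    - {"ax": 0,"ay": 0,"az": 0,"x": 0,"y": 0,"z": 0,"claw": 0.5}
    - {"ax": 0,"ay": 0,"az": 0,"x": 0,"y": 0,"z": 0,"claw": 0.5}
    - {"ax": 0,"ay": 0,"az": 0,"x": 0,"y": 0,"z": 0,"claw": 0.5}
    - {"ax": 0,"ay": 0,"az": 0,"x": 0,"y": 0,"z": 0,"claw": 0.5}
    - {"ax": 0,"ay": 0,"az": 0,"x": 0,"y": 0,"z": 0,"claw": 0.5}

```text
clock: 8.8
eef_pos: [429.7, 76.0, 8.1]
ee_rot: [[-0.992, 0.127, -0.0], [0.127, 0.992, 0.0], [0.0, 0.0, -1.0]]
contact_force: [-0.1, 0.0, 0.3]
width: 64.3
finger_force: 0.0
```

play_rows:
  rows:
    - {"ax": 0,"ay": 0,"az": 0,"x": 0,"y": 0,"z": 1,"claw": 0.5}
    - {"ax": 0,"ay": 0,"az": 0,"x": 0,"y": 0,"z": 2,"claw": 0.5}
    - {"ax": 0,"ay": 0,"az": 0,"x": 0,"y": 0,"z": 3,"claw": 0.5}
    - {"ax": 0,"ay": 0,"az": 0,"x": 0,"y": 0,"z": 3.5,"claw": 1}
    - {"ax": 0,"ay": 0,"az": 0,"x": 0,"y": 0,"z": 3.2,"claw": 1}
    - {"ax": 0,"ay": 0,"az": 0,"x": 1.72,"y": 2.81,"z": 0,"claw": 1}
    - {"ax": 0,"ay": 0,"az": 0,"x": 1.72,"y": 2.81,"z": 0,"claw": 1}
    - {"ax": 0,"ay": 0,"az": 0,"x": 1.72,"y": 2.81,"z": 0,"claw": 1}
    - {"ax": 0,"ay": 0,"az": 0,"x": 1.72,"y": 2.81,"z": 0,"claw": 1}
    - {"ax": 0,"ay": 0,"az": 0,"x": 1.72,"y": 2.81,"z": 0,"claw": 1}
    - {"ax": 0,"ay": 0,"az": 0,"x": 1.72,"y": 2.81,"z": 0,"claw": 1}
    - {"ax": 0,"ay": 0,"az": 0,"x": 0,"y": 0,"z": 0,"claw": 1}
    - {"ax": 0,"ay": 0,"az": 0,"x": 0,"y": 0,"z": 0,"claw": 1}
    - {"ax": 0,"ay": 0,"az": 0,"x": 0,"y": 0,"z": 0,"claw": 1}

```text
clock: 9.97
eef_pos: [532.0, 244.2, 134.5]
ee_rot: [[-0.992, 0.127, -0.002], [0.127, 0.992, -0.001], [0.002, -0.001, -1.0]]
contact_force: [-0.2, -0.7, -0.2]
width: 85.4
finger_force: 0.0
```

```bash
python3 - <<'E'
from h import *
weigh(8)
s=cam('scene')
for p in [(533,244.5,90),(533,244.5,60),(430,76,40)]: print(proj(s,p))
cv2.imwrite('pics/s5.png',cv2.resize(s['frame'][190:350,250:410],None,fx=3.7,fy=3.7,interpolation=cv2.INTER_CUBIC))
E
```

```text
F [0.04 0.24 0.17] [0.37 0.32 0.32] P [532.4 243.8 135.3] J [ 1.500e-01 -4.347e+01 -2.303e+01  1.000e-02 -1.000e-02 -0.000e+00] w 85.4246487291427 0.0 10.3667
[307.5 300.2]
[307.8 312.8]
[334.3 266.9]
```

View pics/s5.png

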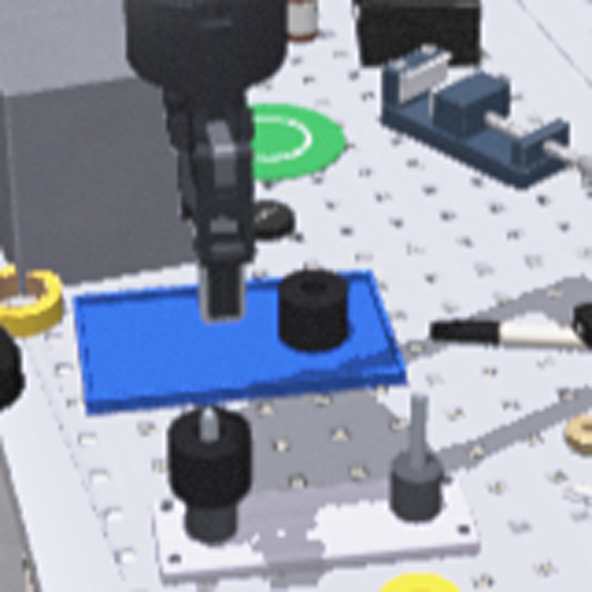

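The first ring stands upright in the tray at crop (313,310). The far post tip is at (306.2,300.3), so I need about 2 mm more in x. Grasping and lifting the second ring.

play_rows:
  rows:
    - {"ax": 0,"ay": 0,"az": 0,"x": 0.2,"y": 0.05,"z": -1.5,"claw": 1}
    - {"ax": 0,"ay": 0,"az": 0,"x": 0,"y": 0,"z": -2.5,"claw": 1}
    - {"ax": 0,"ay": 0,"az": 0,"x": 0,"y": 0,"z": -2.5,"claw": 1}
    - {"ax": 0,"ay": 0,"az": 0,"x": 0,"y": 0,"z": -1.5,"claw": 1}
    - {"ax": 0,"ay": 0,"az": 0,"x": 0,"y": 0,"z": -1,"claw": 1}
    - {"ax": 0,"ay": 0,"az": 0,"x": 0,"y": 0,"z": 0,"claw": 1}
    - {"ax": 0,"ay": 0,"az": 0,"x": 0,"y": 0,"z": 0,"claw": 0.2}
    - {"ax": 0,"ay": 0,"az": 0,"x": 0,"y": 0,"z": 0,"claw": -1}
    - {"ax": 0,"ay": 0,"az": 0,"x": 0,"y": 0,"z": 0,"claw": -1}
    - {"ax": 0,"ay": 0,"az": 0,"x": 0,"y": 0,"z": 0,"claw": -1}
    - {"ax": 0,"ay": 0,"az": 0,"x": 0,"y": 0,"z": 0,"claw": -1}
    - {"ax": 0,"ay": 0,"az": 0,"x": 0,"y": 0,"z": 0,"claw": -1}
    - {"ax": 0,"ay": 0,"az": 0,"x": 0,"y": 0,"z": 0,"claw": -1}
    - {"ax": 0,"ay": 0,"az": 0,"x": 0,"y": 0,"z": 0,"claw": -1}
    - {"ax": 0,"ay": 0,"az": 0,"x": 0,"y": 0,"z": 0,"claw": -1}

```text
clock: 11.67
eef_pos: [536.0, 245.6, 47.0]
ee_rot: [[-0.992, 0.127, 0.003], [0.127, 0.992, 0.001], [-0.003, 0.002, -1.0]]
contact_force: [-1.1, 0.3, 5.8]
width: 40.2
finger_force: 39.7
```

play_rows:
  rows:
    - {"ax": 0,"ay": 0,"az": 0,"x": 0,"y": 0,"z": 0.6,"claw": -1}
    - {"ax": 0,"ay": 0,"az": 0,"x": 0,"y": 0,"z": 0.8,"claw": -1}
    - {"ax": 0,"ay": 0,"az": 0,"x": 0,"y": 0,"z": 1,"claw": -1}
    - {"ax": 0,"ay": 0,"az": 0,"x": 0,"y": 0,"z": 1,"claw": -1}
    - {"ax": 0,"ay": 0,"az": 0,"x": 0,"y": 0,"z": 1,"claw": -1}
    - {"ax": 0,"ay": 0,"az": 0,"x": 0,"y": 0,"z": 1,"claw": -1}
    - {"ax": 0,"ay": 0,"az": 0,"x": 0,"y": 0,"z": 1,"claw": -1}
    - {"ax": 0,"ay": 0,"az": 0,"x": 0,"y": 0,"z": 1,"claw": -1}
    - {"ax": 0,"ay": 0,"az": 0,"x": 0,"y": 0,"z": 1,"claw": -1}
    - {"ax": 0,"ay": 0,"az": 0,"x": 0,"y": 0,"z": 0.6,"claw": -1}
    - {"ax": 0,"ay": 0,"az": 0,"x": 0,"y": 0,"z": 0,"claw": -1}
    - {"ax": 0,"ay": 0,"az": 0,"x": 0,"y": 0,"z": 0,"claw": -1}
    - {"ax": 0,"ay": 0,"az": 0,"x": 0,"y": 0,"z": 0,"claw": -1}

```text
clock: 12.75
eef_pos: [534.4, 245.0, 134.7]
ee_rot: [[-0.992, 0.127, -0.001], [0.127, 0.992, -0.0], [0.001, -0.0, -1.0]]
contact_force: [0.1, 0.3, -2.0]
width: 40.4
finger_force: 40.5
```

```bash
python3 - <<'E'
from h import *
weigh()
E
```

```text
F [ 0.12 -0.11 -1.81] [0.65 0.51 0.5 ] P [534.7 245.  134.8] J [  0.   -45.03 -23.67   0.     0.     0.  ] w 40.10098425808416 40.495065646246076 13.35
```

The second ring weighs about 1.9 N against 4.1 N, so it is the lighter one. It goes into the far slot at about (518,70).

play_rows:
  rows:
    - {"ax": 0,"ay": 0,"az": 0,"x": -0.2,"y": -1.5,"z": 0,"claw": -1}
    - {"ax": 0,"ay": 0,"az": 0,"x": -0.3,"y": -3,"z": 0,"claw": -1}
    - {"ax": 0,"ay": 0,"az": 0,"x": -0.3,"y": -3,"z": 0,"claw": -1}
    - {"ax": 0,"ay": 0,"az": 0,"x": -0.3,"y": -3,"z": 0,"claw": -1}
    - {"ax": 0,"ay": 0,"az": 0,"x": -0.3,"y": -3,"z": 0,"claw": -1}
    - {"ax": 0,"ay": 0,"az": 0,"x": -0.3,"y": -3,"z": 0,"claw": -1}
    - {"ax": 0,"ay": 0,"az": 0,"x": 0,"y": -1,"z": 0,"claw": -1}
    - {"ax": 0,"ay": 0,"az": 0,"x": 0,"y": 0,"z": -2,"claw": -1}
    - {"ax": 0,"ay": 0,"az": 0,"x": 0,"y": 0,"z": -2.5,"claw": -1}
    - {"ax": 0,"ay": 0,"az": 0,"x": 0,"y": 0,"z": -2.5,"claw": -1}
    - {"ax": 0,"ay": 0,"az": 0,"x": 0,"y": 0,"z": -2.5,"claw": -1}
    - {"ax": 0,"ay": 0,"az": 0,"x": 0,"y": 0,"z": -1.5,"claw": -1}
    - {"ax": 0,"ay": 0,"az": 0,"x": 0,"y": 0,"z": -0.8,"claw": -1}
    - {"ax": 0,"ay": 0,"az": 0,"x": 0,"y": 0,"z": -0.4,"claw": -1}
    - {"ax": 0,"ay": 0,"az": 0,"x": 0,"y": 0,"z": -0.2,"claw": -1}
    - {"ax": 0,"ay": 0,"az": 0,"x": 0,"y": 0,"z": -0.2,"claw": -1}
    - {"ax": 0,"ay": 0,"az": 0,"x": 0,"y": 0,"z": -0.05,"claw": -1}
    - {"ax": 0,"ay": 0,"az": 0,"x": 0,"y": 0,"z": -0.05,"claw": -1}
    - {"ax": 0,"ay": 0,"az": 0,"x": 0,"y": 0,"z": 0,"claw": -1}
    - {"ax": 0,"ay": 0,"az": 0,"x": 0,"y": 0,"z": 0,"claw": -1}

```text
clock: 15.02
eef_pos: [518.8, 70.2, 9.2]
ee_rot: [[-0.992, 0.127, 0.002], [0.127, 0.992, 0.0], [-0.002, 0.0, -1.0]]
contact_force: [-0.2, 0.2, 3.5]
width: 40.0
finger_force: 41.7
```

play_rows:
  rows:
    - {"ax": 0,"ay": 0,"az": 0,"x": 0,"y": 0,"z": 0,"claw": 0.5}
    - {"ax": 0,"ay": 0,"az": 0,"x": 0,"y": 0,"z": 0,"claw": 0.5}
    - {"ax": 0,"ay": 0,"az": 0,"x": 0,"y": 0,"z": 0,"claw": 0.5}
    - {"ax": 0,"ay": 0,"az": 0,"x": 0,"y": 0,"z": 0,"claw": 0.5}
    - {"ax": 0,"ay": 0,"az": 0,"x": 0,"y": 0,"z": 0,"claw": 0.5}
    - {"ax": 0,"ay": 0,"az": 0,"x": 0,"y": 0,"z": 1,"claw": 0.5}
    - {"ax": 0,"ay": 0,"az": 0,"x": 0,"y": 0,"z": 2,"claw": 0.5}
    - {"ax": 0,"ay": 0,"az": 0,"x": 0,"y": 0,"z": 3,"claw": 0.5}
    - {"ax": 0,"ay": 0,"az": 0,"x": 0,"y": 0,"z": 3,"claw": 0.5}
    - {"ax": 0,"ay": 0,"az": 0,"x": -2.2,"y": 0.15,"z": 0,"claw": 1}
    - {"ax": 0,"ay": 0,"az": 0,"x": -2.2,"y": 0.15,"z": 0,"claw": 1}
    - {"ax": 0,"ay": 0,"az": 0,"x": -2.2,"y": 0.15,"z": 0,"claw": 1}
    - {"ax": 0,"ay": 0,"az": 0,"x": -2.2,"y": 0.15,"z": 0,"claw": 1}
    - {"ax": 0,"ay": 0,"az": 0,"x": 0,"y": 0,"z": 0,"claw": 1}
    - {"ax": 0,"ay": 0,"az": 0,"x": 0,"y": 0,"z": 0,"claw": 1}

```text
clock: 16.27
eef_pos: [429.2, 76.2, 99.0]
ee_rot: [[-0.992, 0.127, 0.001], [0.127, 0.992, 0.0], [-0.001, 0.0, -1.0]]
contact_force: [0.6, -0.2, 0.8]
width: 85.5
finger_force: 0.0
```

```bash
python3 - <<'E'
from h import *
s=cam('scene');print(bot.get_obs()['eef_pos'])
for p in [(430,76,40),(518,70,40),(475,71,12)]: print(proj(s,p))
cv2.imwrite('pics/s6.png',cv2.resize(s['frame'][190:350,250:410],None,fx=3.7,fy=3.7,interpolation=cv2.INTER_CUBIC))
E
```

```text
[430.77922074  76.13407577  99.10343259]
[334.3 266.9]
[295.2 271.5]
[314.4 279.2]
```

View pics/s6.png

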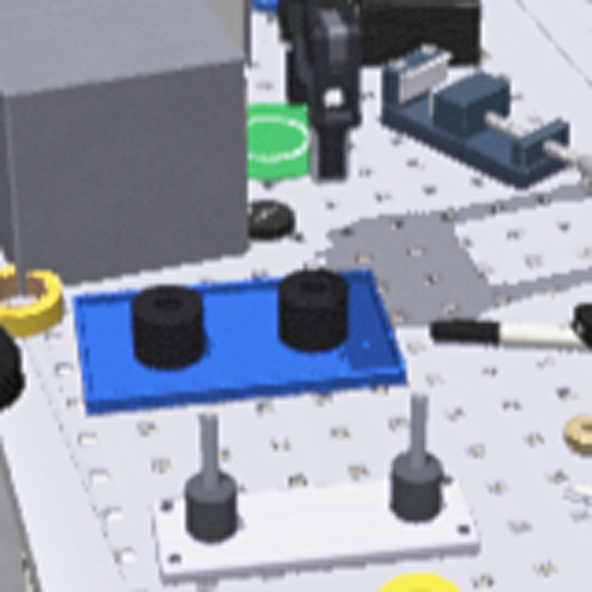

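Both rings are upright in the tray: the lighter one at crop (168,325), the heavier at (313,310). Regrasping the heavier one.

play_rows:
  rows:
    - {"ax": 0,"ay": 0,"az": 0,"x": 0,"y": 0,"z": -1.5,"claw": 1}
    - {"ax": 0,"ay": 0,"az": 0,"x": 0,"y": 0,"z": -2.5,"claw": 1}
    - {"ax": 0,"ay": 0,"az": 0,"x": 0,"y": 0,"z": -2.5,"claw": 1}
    - {"ax": 0,"ay": 0,"az": 0,"x": 0,"y": 0,"z": -1.5,"claw": 1}
    - {"ax": 0,"ay": 0,"az": 0,"x": 0,"y": 0,"z": -1,"claw": 1}
    - {"ax": 0,"ay": 0,"az": 0,"x": 0,"y": 0,"z": 0,"claw": 1}
    - {"ax": 0,"ay": 0,"az": 0,"x": 0,"y": 0,"z": 0,"claw": 0.2}
    - {"ax": 0,"ay": 0,"az": 0,"x": 0,"y": 0,"z": 0,"claw": -1}
    - {"ax": 0,"ay": 0,"az": 0,"x": 0,"y": 0,"z": 0,"claw": -1}
    - {"ax": 0,"ay": 0,"az": 0,"x": 0,"y": 0,"z": 0,"claw": -1}
    - {"ax": 0,"ay": 0,"az": 0,"x": 0,"y": 0,"z": 0,"claw": -1}
    - {"ax": 0,"ay": 0,"az": 0,"x": 0,"y": 0,"z": 0,"claw": -1}
    - {"ax": 0,"ay": 0,"az": 0,"x": 0,"y": 0,"z": 0,"claw": -1}
    - {"ax": 0,"ay": 0,"az": 0,"x": 0,"y": 0,"z": 0,"claw": -1}
    - {"ax": 0,"ay": 0,"az": 0,"x": 0,"y": 0,"z": 0,"claw": -1}

```text
clock: 17.57
eef_pos: [431.2, 76.5, 9.8]
ee_rot: [[-0.992, 0.128, 0.003], [0.128, 0.992, 0.001], [-0.003, 0.001, -1.0]]
contact_force: [-0.6, 0.9, 7.2]
width: 39.7
finger_force: 39.4
```

play_rows:
  rows:
    - {"ax": 0,"ay": 0,"az": 0,"x": 0,"y": 0,"z": 0.6,"claw": -1}
    - {"ax": 0,"ay": 0,"az": 0,"x": 0,"y": 0,"z": 1,"claw": -1}
    - {"ax": 0,"ay": 0,"az": 0,"x": 0,"y": 0,"z": 1.4,"claw": -1}
    - {"ax": 0,"ay": 0,"az": 0,"x": 0,"y": 0,"z": 2,"claw": -1}
    - {"ax": 0,"ay": 0,"az": 0,"x": 0,"y": 0,"z": 2,"claw": -1}
    - {"ax": 0,"ay": 0,"az": 0,"x": 0,"y": 0,"z": 2,"claw": -1}
    - {"ax": 0,"ay": 0,"az": 0,"x": 0,"y": 0,"z": 1,"claw": -1}
    - {"ax": 0,"ay": 0,"az": 0,"x": 0,"y": 0,"z": 0,"claw": -1}
    - {"ax": 0,"ay": 0,"az": 0,"x": 0,"y": 0,"z": 0,"claw": -1}

```text
clock: 18.32
eef_pos: [429.6, 76.1, 108.5]
ee_rot: [[-0.992, 0.127, 0.001], [0.127, 0.992, -0.0], [-0.001, 0.0, -1.0]]
contact_force: [-0.1, 0.3, -5.3]
width: 39.5
finger_force: 41.1
```

```bash
python3 - <<'E'
from h import *
weigh()
s=cam('scene')
b=ray(s,316.5,256.8,0);print('corner',b)
for z in (100,150,200,250): print(z,proj(s,(b[0],b[1],z)))
h=cv2.cvtColor(s['frame'],cv2.COLOR_BGR2HSV);H,S=h[...,0],h[...,1]
m=((H>45)&(H<80)&(S>120));m[:, :295]=0;v,u=np.nonzero(m[:250,:370]);print('mat right edge',u.max(),v[u==u.max()].mean(),ray(s,u.max(),v[u==u.max()].mean(),3),'pred mat',[proj(s,(389-55,-166.5,3)),proj(s,(389,-111.5,3))],'bottom',v.max(),u[v==v.max()].mean(),ray(s,u[v==v.max()].mean(),v.max(),3))
E
```

```text
F [ 0.    0.04 -4.39] [0.52 0.29 0.45] P [429.2  76.1 107.6] J [  0.   -32.18 -22.29  -0.     0.    -0.  ] w 39.47104720554447 41.07277384959161 18.9167
corner [441.7 -36.3   0. ]
100 [316.1 220.6]
150 [315.8 201.5]
200 [315.6 181.6]
250 [315.3 160.9]
mat right edge 329 224.5 [ 369.9 -177.2    3. ] pred mat [array([343.1, 224.6]), array([328.9, 237.6])] bottom 238 322.5 [ 405.3 -113.9    3. ]
```

The heavier ring is held, reading about 4.3 N. The cabinet's front corner is at about (442,-36) and it is about 170 mm tall, so I'll back off in x first, then sweep to the mat at (389,-166.5).

play_rows:
  rows:
    - {"ax": 0,"ay": 0,"az": 0,"x": -1,"y": -0.5,"z": 0,"claw": -1}
    - {"ax": 0,"ay": 0,"az": 0,"x": -2,"y": -1,"z": 0,"claw": -1}
    - {"ax": 0,"ay": 0,"az": 0,"x": -2,"y": -1.5,"z": 0,"claw": -1}
    - {"ax": 0,"ay": 0,"az": 0,"x": 0,"y": -2.5,"z": 0,"claw": -1}
    - {"ax": 0,"ay": 0,"az": 0,"x": 0,"y": -2.5,"z": 0,"claw": -1}
    - {"ax": 0,"ay": 0,"az": 0,"x": 0,"y": -2.5,"z": 0,"claw": -1}
    - {"ax": 0,"ay": 0,"az": 0,"x": 0,"y": -2.5,"z": 0,"claw": -1}
    - {"ax": 0,"ay": 0,"az": 0,"x": 0,"y": -2.5,"z": 0,"claw": -1}
    - {"ax": 0,"ay": 0,"az": 0,"x": 0,"y": -2.5,"z": 0,"claw": -1}
    - {"ax": 0,"ay": 0,"az": 0,"x": 0,"y": -2.5,"z": 0,"claw": -1}
    - {"ax": 0,"ay": 0,"az": 0,"x": 0,"y": -1.8,"z": 0,"claw": -1}
    - {"ax": 0,"ay": 0,"az": 0,"x": 0.3,"y": -1,"z": 0,"claw": -1}
    - {"ax": 0,"ay": 0,"az": 0,"x": 0.3,"y": -0.6,"z": 0,"claw": -1}
    - {"ax": 0,"ay": 0,"az": 0,"x": 0.3,"y": -0.36,"z": 0,"claw": -1}
    - {"ax": 0,"ay": 0,"az": 0,"x": 0,"y": 0,"z": 0,"claw": -1}
    - {"ax": 0,"ay": 0,"az": 0,"x": 0,"y": 0,"z": 0,"claw": -1}
    - {"ax": 0,"ay": 0,"az": 0,"x": 0,"y": 0,"z": 0,"claw": -1}

```text
clock: 20.38
eef_pos: [388.5, -165.3, 108.1]
ee_rot: [[-0.992, 0.126, -0.001], [0.126, 0.992, 0.001], [0.001, 0.001, -1.0]]
contact_force: [0.5, 0.7, -4.8]
width: 39.5
finger_force: 41.2
```

```bash
python3 - <<'E'
from h import *
weigh(6)
s=cam('scene')
for p in [(389,-166.5,3),(389,-166.5,103),(389,-166.5,139)]: print(proj(s,p))
a=cv2.resize(s['frame'][150:300,260:385],None,fx=4,fy=4,interpolation=cv2.INTER_CUBIC)
cv2.imwrite('pics/s7.png',a)
E
```

```text
F [ 0.33 -0.28 -4.63] [0.61 0.45 0.42] P [ 388.7 -165.8  108.2] J [-1.000e-02 -3.053e+01 -2.214e+01 -0.000e+00  1.000e-02  0.000e+00] w 39.5907032260608 41.21550318785012 20.6833
[323.1 227.4]
[323.  193.1]
[322.9 180.2]
```

View pics/s7.png

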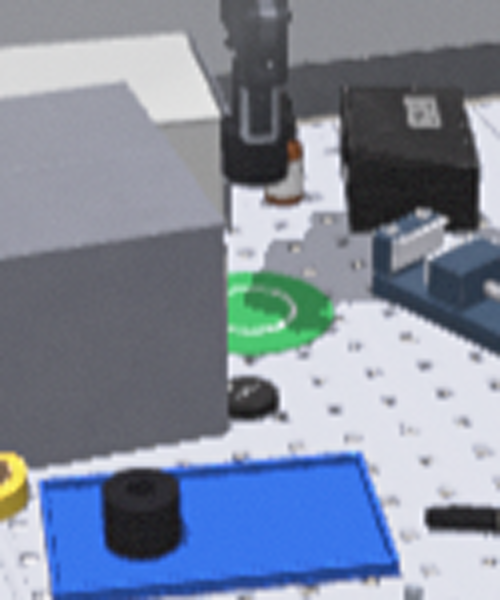

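The heavier ring is held upright over the mat: its underside centre is near px (324,194) and I predicted (323,193). The lighter ring stands upright alone in the tray and nothing else has moved, so I'm handing in.

```bash
python3 -c "from workcell import bot;print(bot.close_job())"
```

```text
the job is handed in; nothing more can be done
None
```

I handed the job in at about 21 s: the lighter ring (about 1.9 N) stands upright in the tray, released, and the arm holds the heavier one (about 4.1 N) level over the mat centre, its underside about 10 cm up.

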